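# Charge a grinding jar from the counting tray

## Robot

A 6-joint arm with a two-finger parallel gripper is mounted at the origin on the work surface; the furniture and walls round the work are solid. World frame = base frame: x ahead of the robot, y to its left, z up, the work surface at z = 0. Lengths are in mm, angles in rad, forces in N, time in s.
With the tool pointing down it reaches from about 350 to 775 mm from the base axis. Payload 7.3 kg.
Tool frame: the origin (TCP) lies at the very end of the fingers, on their centre line; the grasp point (between the pads) lies 19 mm behind it (bot.grip_point_offset is the distance from the TCP to the grasp point, in mm); z points along the fingers, y is the line along which they close (so a half turn about z gives the same grasp; the last joint's range is limited). The gripper opens to 92 mm and grips with 3 to 60 N. Pads are 19 mm wide; open, the fingers measure 130 mm over their backs; the gripper's body (75 mm by 190 mm) begins 47 mm behind the grasp point.
Start: joints at [1.178, 0.342, 1.524, -0, 1.275, -0.146], TCP at [128.243, 509.116, 226.741] pointing down, gripper open.
Joint ranges: [-2.53, 2.53], [-0.77, 2.02], [0.04, 2.7], [-1, 4.14], [0.28, 2.66], [-3.11, 3.11]. Speed limits (rad/s): [2.57, 2.57, 3.14, 3.14, 3.14, 3.14].

## Interface

Orientations are given as [roll, pitch, yaw] about the fixed x, y, z axes, in that order (R = Rz(yaw) Ry(pitch) Rx(roll)).
In Python, from plant import bot gives the robot as it stands. The module is installed in compiled form; this text tells all that it offers.
- The arm moves only by the shell command python3 -m jog 'ROWS' [OPENING]. ROWS is JSON, a list of rows, each a list of 6 numbers: the shift along the tool's x, y, z in mm, then the turn, a rotation vector about the tool's x, y, z in rad. In form: [[dx, dy, dz, rx, ry, rz], ...]. A call has 1 to 12 rows; each row shifts and turns the commanded pose from where the row before left it, along the tool's axes as they then stand; what a row does not reach is not made up. A row lasts 1/10 s, in which the tool goes at most 50 mm and 8.59 degrees, less where a joint would pass 70% of its speed; a pose out of reach is approached as far as the arm can. A call with a gripper value outside its range is refused whole. OPENING is the opening in per cent of the stroke, from 0 (shut) to 100 (fully open), set as the call begins (- or left out, the last holds). The fingers move at their own pace and stop on an object; the grip force is fixed at half the most. Time passes only in rows, so rows that do not move let the fingers close. It gives the time, the measured TCP pose, the force, the opening and the grip force at its end, in the units of the state.
- bot.get_obs(): the state, without advancing time (a new reading comes with each control period).
- bot.capture(name): name is "side" or "top"; returns the picture (420x560x3 uint8, red, green, blue); there is no depth.
- bot.camera_model(name): a dict with "fx", "fy", "cx", "cy" (pixels), "position" and "orientation" of the camera in the world. Camera axes: x right, y down, z forward; pixel columns grow to the right and rows downward; lengths in mm; the calibration is good to about 2 mm. A picture is of the moment at which its call begins. camera_model takes no time and is no camera call.
- bot.close_job(): hands the job in; it is judged then, once.
Trained networks look in the newest picture that a camera, given by its name, has taken for a name from the list of things; names that differ only in an ending like _2 or _b are one class to them, and where a whole thing is asked for, a point or a joint stands for the part that bears it (a point fixed in the world has none). Each returns a list of dicts, best first, with "p" (0 to 1); they miss things now and then, are a little off and sometimes report something else, mostly with a low value. They report only what shows in the picture. A call takes as long as a camera call.
- bot.outline_of(target, camera): "mask" (420x560 bool, what is visible of it) and "pixel" ([column, row] in pixels, amid what is visible of it).
The state is a dict: "time": time; "joint_positions": joint angles; "dq": joint speeds; "tau": joint torques, N m; "tool_pos": TCP position; "tcp_rot": TCP orientation; "contact_force": force on the tool from outside, world axes, zero at the start; "moment": the same for the moment, N m; "grip_width": finger opening in mm; "finger_force": force on a finger pad.
Only numpy, scipy, OpenCV 4.12 (cv2) and the standard library are available. Lean on these libraries where they do the work, as an engineer would, in place of code of your own. Each camera call takes 0.05 s, during which the arm holds its last target. There are 200 camera calls.

## Task

Charge the steel grinding jar with exactly one row of balls: carry the counting tray by its blue handle to the jar and tip it slowly over its low front lip just until the three front balls have rolled off into the jar, while the three back balls stay behind their ridge. Then set the tray gently back home on its sloping rest, facing as before with the back balls still in it, and let go. Leave the jar standing where it is, do not press the tray hard on anything, and do not disturb the other things on the bench.

Things in the scene. Friction and masses are not known exactly. Their poses are not given: they have to be found in the camera images.
- tray: white counting tray, 48 mm (its x) by 76 mm (its y), loose, 0.15 kg. Origin: centre of its underside; x from the pouring front to the back, z up. Floor 3 mm thick, side and back walls to z = 17 mm. Three lanes along x, 22 mm wide, centres at y = +24, 0, -24 mm, parted by walls to z = 13 mm; each has a front pocket (x -21 to -3 mm) and a back pocket (x 1 to 21 mm)
- tray_lip (a point): middle of the tray's orange front lip: tray point (-24, 0, 4.5) mm; the lip spans x -24 to -21 mm. Lip and ridge are one comb whose height setting differs from time to time and is not told: the lip stands 1 to 3.3 mm above the floor, so the front balls roll over it at some lean between 26 and 48 degrees front-down: watch or feel (about 1 N lighter) when they go
- tray_ridge (a point): middle of the orange ridge between the pockets: tray point (-1, 0, 6.5) mm; spans x -3 to 1 mm, always stands 1.5 mm higher than the lip. The back balls follow over it only 11 to 15 degrees after the front ones, sooner if they arrive with speed: tip slowly and stop as soon as the front row has gone
- tray_handle (a point): centre of the tray's blue handle: tray point (0, 0, 52) mm. The crossbar bridges the tray from side to side along y, above the balls; 10 mm thick (x), z = 38 to 66 mm, 76 mm clear between its two side straps (82 mm overall)
- rest: grey sloping rest, fixed, base 105 x 116 mm. Origin: centre of its underside; z up. Its top plate slopes 20 degrees down towards its +x, with 6 mm rims at the low end and sides, open at the high end. The tray stands in it, back to the low end, 2 mm of play behind, 5 mm at each side; the tray, handle and all, is then turned 20 degrees about the rest's y, handle top leaning to +x
- rest_seat (a point): middle of the rest's sloping top, rest point (0, 0, 45) mm: where the tray's origin is when home
- rest_front (a point): where the middle of the tray's lip (tray_lip) is when home: rest point (-21, 0, 57.4) mm
- jar: open steel grinding jar, loose, 0.8 kg, outer diameter 100 mm (106 at the rim), height 62 mm, inner diameter about 90 mm, floor 6 mm thick. Origin: centre of its underside, z up
- bench_timer: white bench timer, 64 x 64 x 20 mm, loose bystander; origin centre of underside
- beaker_small: empty small clear beaker, 48 mm wide, 60 mm high, loose bystander; origin centre of underside
- masking_tape: roll of masking tape lying flat, 98 mm wide, 25 mm high, loose bystander; origin centre of underside
- ball_front0: steel grinding ball, 20 mm diameter, 33 g, starts in the front pocket of the tray lane at tray y = +24 mm; origin at its centre
- ball_front1: steel grinding ball, 20 mm diameter, 33 g, starts in the front pocket of the tray lane at tray y = 0 mm; origin at its centre
- ball_front2: steel grinding ball, 20 mm diameter, 33 g, starts in the front pocket of the tray lane at tray y = -24 mm; origin at its centre
- ball_back0: steel grinding ball, 20 mm diameter, 33 g, starts in the back pocket of the tray lane at tray y = +24 mm; origin at its centre
- ball_back1: steel grinding ball, 20 mm diameter, 33 g, starts in the back pocket of the tray lane at tray y = 0 mm; origin at its centre
- ball_back2: steel grinding ball, 20 mm diameter, 33 g, starts in the back pocket of the tray lane at tray y = -24 mm; origin at its centre

How it is judged:
By the outcome, as a careful person would: the job done as asked, in the order asked, and still so for the second after the job is handed in, with the robot touching nothing.
It also fails if it takes over 72 s, if anything falls off the work surface, if the arm or the gripper's body presses on something with over 40 N, if the wrist force passes 120 N, or if a joint passes its speed limit or range.

## Working session

There is one attempt and no reset: what is moved stays moved. The work goes in short steps, Python scripts to look and compute and a shell command to move; the robot and the scene stay as the last step left them, time stands still between calls to the robot, and variables do not carry over. Pictures are saved under pics/ and viewed, at most 11 in all, crops included, and the job is handed in when it is done.

```bash
mkdir -p pics; cat > h.py <<'E'
import numpy as np, cv2
from scipy.spatial.transform import Rotation as R
from plant import bot
def cam(n):
    m=bot.camera_model(n); o=np.array(m["orientation"],float)
    Rm=R.from_euler('xyz',o).as_matrix() if o.shape==(3,) else (o if o.shape==(3,3) else None)
    return m,Rm,np.array(m["position"],float)
def ray(n,px):
    m,Rm,p=cam(n); d=Rm@np.array([(px[0]-m["cx"])/m["fx"],(px[1]-m["cy"])/m["fy"],1]); return p,d/np.linalg.norm(d)
def atz(n,px,z):
    p,d=ray(n,px); return p+d*(z-p[2])/d[2]
def proj(n,P):
    m,Rm,p=cam(n); c=Rm.T@(np.array(P,float)-p); return [m["fx"]*c[0]/c[2]+m["cx"],m["fy"]*c[1]/c[2]+m["cy"]]
def tri(a,pa,b,pb):
    p,d=ray(a,pa);q,e=ray(b,pb)
    s=np.linalg.lstsq(np.c_[d,-e],q-p,rcond=None)[0]; A=p+s[0]*d;B=q+s[1]*e
    return (A+B)/2,np.linalg.norm(A-B)
E
python3 - <<'E'
from h import *
np.set_printoptions(precision=1,suppress=True)
ims=[]
for n in("top","side"):
    im=bot.capture(n); cv2.imwrite(f"pics/{n}0.png",im[:,:,::-1]); print(n,bot.camera_model(n))
for t in("tray","tray_lip","tray_handle","rest","rest_seat","jar","bench_timer","beaker_small","masking_tape"):
    px={}
    for n in("top","side"):
        try:
            r=bot.outline_of(t,n)
            if r: px[n]=r[0]["pixel"]; print(t,n,round(r[0]["p"],2),np.array(px[n]),np.array(cv2.boundingRect(r[0]["mask"].astype(np.uint8))))
        except Exception as e: print(t,n,e)
    if len(px)==2: print("  tri",*tri("top",px["top"],"side",px["side"]))
print(bot.get_obs())
E
```

```text
top {'fx': 444.4199774103397, 'fy': 444.4199774103397, 'cx': 278.626537567219, 'cy': 208.01288272973974, 'position': array([ 476. ,  -12.4, 1044.2]), 'orientation': array([-3. , -0. , -1.6])}
side {'fx': 421.51519500727926, 'fy': 421.51519500727926, 'cx': 277.10801719981123, 'cy': 209.17858228018167, 'position': array([ 126.4, -310.7,  722.2]), 'orientation': array([-2.4, -0. , -1. ])}
tray top 0.74 [347.4 240.5] [325 232  43  30]
tray side 0.8 [338.9 268.5] [313 242  52  58]
  tri [ 535.1 -171.3   79.8] 8.885164708013201
tray_lip top 0.76 [346.  241.2] [324 232  44  31]
tray_lip side 0.66 [337.8 268. ] [313 242  54  58]
  tri [ 534.  -168.7   80.4] 7.397402695403354
tray_handle top 0.71 [348.8 241.1] [324 233  43  29]
tray_handle side 0.8 [338.5 266.2] [313 244  53  56]
  tri [ 532.5 -171.6   91. ] 10.810176666309419
rest top 0.56 [334.7 254.8] [311 224  56  53]
rest side 0.84 [329.5 302.2] [294 264  77  67]
  tri [ 513.  -164.6  -19.5] 10.277614586537346
rest_seat top 0.57 [334.3 254.8] [312 224  56  52]
rest_seat side 0.68 [327.3 302.6] [293 263  80  68]
  tri [ 512.2 -162.5  -21.
[... 223 characters left out ...]
r_small top 0.77 [257.2 180.7] [249 170  21  24]
beaker_small side 0.65 [295.6 190.4] [287 178  21  31]
  tri [680.2  20.7  41.4] 2.1092337077726375
masking_tape top 0.96 [330.2 147.9] [300 138  42  42]
masking_tape side 0.86 [364.1 222.5] [344 192  46  40]
  tri [ 765.3 -142.7  -37.6] 39.83430665093955
{'time': 1.0, 'joint_positions': array([ 1.2,  0.3,  1.5,  0. ,  1.3, -0.1]), 'dq': array([ 0.,  0.,  0.,  0., -0.,  0.]), 'tau': array([  0. , -43.1, -24.4,   0.1,   0. ,  -0. ]), 'tool_pos': array([128.2, 509.1, 226.8]), 'tcp_rot': array([ 3.1, -0. ,  2.9]), 'contact_force': array([-0.2, -0.5, -0.5]), 'moment': array([-0. ,  0. , -0.1]), 'finger_force': 0.0, 'grip_width': 91.59934360416031}
```

View pics/top0.png

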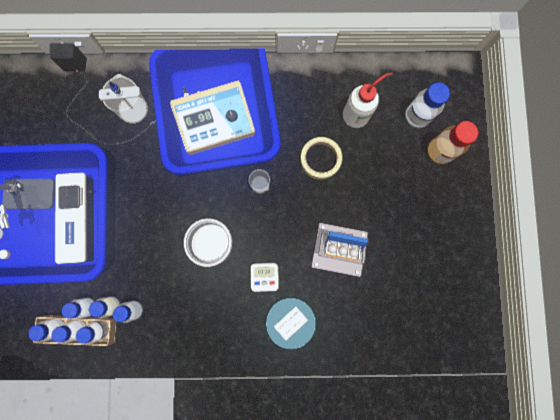

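View pics/side0.png

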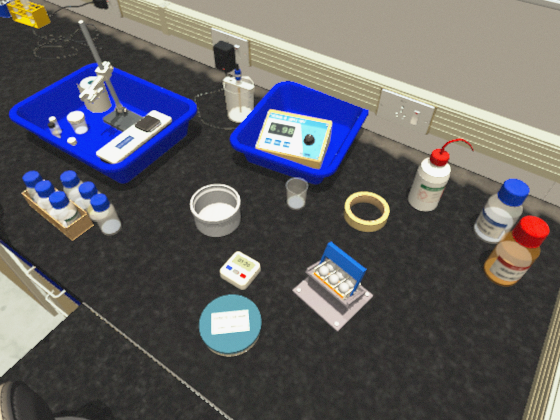

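The top view shows the jar at (207,242). The tray sits on its rest at (341,249), with the blue handle at the upper (+x) side and the front facing the robot. The timer, beaker and tape are clear of both. I'll enlarge the rest and tray next.

```bash
python3 - <<'E'
from h import *
np.set_printoptions(precision=1,suppress=True)
a=cv2.imread("pics/top0.png")[215:285,300:380]; b=cv2.imread("pics/side0.png")[235:335,285:380]
A=cv2.resize(a,(400,350),interpolation=cv2.INTER_CUBIC);B=cv2.resize(b,(380,400),interpolation=cv2.INTER_CUBIC)
c=np.zeros((400,790,3),np.uint8);c[:350,:400]=A;c[:400,405:785]=B
cv2.imwrite("pics/crop.png",c)
for n,(x0,x1,y0,y1) in {"top":(300,380,215,285),"side":(285,380,235,335)}.items():
    im=cv2.imread(f"pics/{n}0.png"); hsv=cv2.cvtColor(im,cv2.COLOR_BGR2HSV)
    m=np.zeros(im.shape[:2],np.uint8); m[y0:y1,x0:x1]=cv2.inRange(hsv,(95,120,40),(125,255,255))[y0:y1,x0:x1]
    k=cv2.findContours(m,0,1)[0]; k=max(k,key=cv2.contourArea)
    r=cv2.minAreaRect(k); print(n,r,cv2.boxPoints(r).tolist())
# jar rim ellipse top
r=bot.outline_of("jar","top")
m=r[0]["mask"].astype(np.uint8);k=max(cv2.findContours(m,0,1)[0],key=cv2.contourArea)
print(cv2.fitEllipse(k)); 
print("jar rim centre",atz("top",cv2.fitEllipse(k)[0],62))
r=bot.outline_of("jar","side")
if r:
    print(r[0]["p"],r[0]["pixel"])
print(proj("side",atz("top",cv2.fitEllipse(k)[0],62)))
E
```

```text
top ((346.6908264160156, 240.40274047851562), (40.565025329589844, 11.694036483764648), 9.865806579589844) [[325.7064208984375, 242.68804931640625], [327.7100830078125, 231.16696166992188], [367.67523193359375, 238.117431640625], [365.67156982421875, 249.63851928710938]]
side ((340.14019775390625, 267.6730651855469), (50.98892593383789, 31.14431381225586), 37.746803283691406) [[310.4482421875, 264.3793029785156], [329.51397705078125, 239.7527618408203], [369.8321533203125, 270.9668273925781], [350.76641845703125, 295.5933837890625]]
((207.34657287597656, 242.82347106933594), (46.903873443603516, 47.801387786865234), 74.69767761230469)
jar rim centre [536.9 131.3  62. ]
[np.float64(214.04144999804316), np.float64(202.51196879087283)]
```

View pics/crop.png

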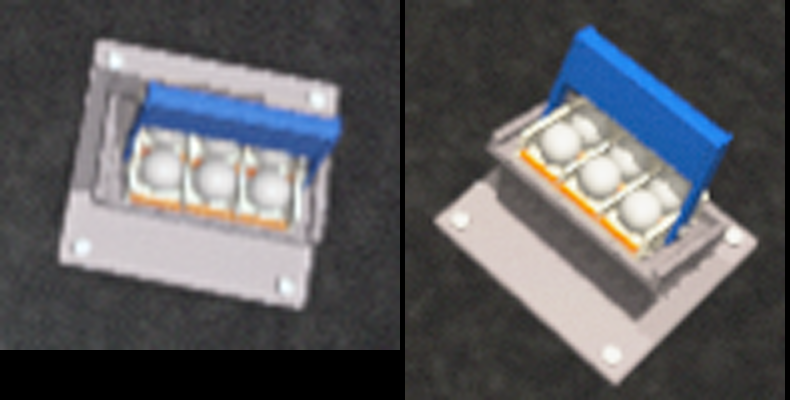

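The crop shows the base-plate corners, the handle top edge and the orange lip clearly. I'll fit the rest pose to these points.

```bash
cat > fit.py <<'E'
from h import *
from scipy.optimize import least_squares
np.set_printoptions(precision=1,suppress=True)
T=lambda u,v:(300+u/5-.4,215+v/5-.4); S=lambda u,v:(285+(u-405)/4-.4,235+v/4-.4)
R20=R.from_euler('y',20,degrees=True).as_matrix()
tr=lambda p:np.array([0,0,45.])+R20@np.array(p,float)
b=3.
pts=[("top",(52.5,58,b),T(97,40)),("top",(52.5,-58,b),T(338,87)),("top",(-52.5,-58,b),T(303,308)),("top",(-52.5,58,b),T(61,263)),
("side",(-52.5,58,b),S(435,220)),("side",(-52.5,-58,b),S(617,383)),("side",(52.5,-58,b),S(757,240)),
("top",tr((0,41,66)),T(150,90)),("top",tr((0,-41,66)),T(340,124)),("side",tr((0,41,66)),S(585,30)),("side",tr((0,-41,66)),S(732,137)),
("top",tr((-24,34,4)),T(132,199)),("top",tr((-24,-34,4)),T(287,228)),("side",tr((-24,34,4)),S(520,152)),("side",tr((-24,-34,4)),S(637,250))]
def res(v):
    Rz=R.from_euler('z',v[2]).as_matrix()
    return np.concatenate([np.array(proj(n,Rz@np.array(p,float)+[v[0],v[1],0]))-q for n,p,q in pts])
s=least_squares(res,[530,-165,-.16],loss='soft_l1'); x,y,w=s.x
print(s.x,w); print(res(s.x).reshape(-1,2))
Rz=R.from_euler('z',w).as_matrix()
H=Rz@tr((0,0,52))+[x,y,0]; print("handle",H,"seat",Rz@[0,0,45.]+[x,y,0])
Rt=Rz@R20; Rtool=np.c_[-Rt[:,1],-Rt[:,0],-Rt[:,2]]; Rtool[:,1]*=1
print(np.linalg.det(Rtool),"rpy",R.from_matrix(Rtool).as_euler('xyz').round(3).tolist())
o=bot.get_obs();C=R.from_euler('xyz',o['tcp_rot']).as_matrix(); print(np.round(C,3)); print(np.round(Rtool,3))
E
python3 fit.py; python3 -c "
from h import *
o=bot.get_obs();print(o['tcp_rot'].round(4),o['joint_positions'].round(4))"
```

```text
[ 524.1 -168.1   -0.2] -0.19370769851647274
[[-0.4 -0.6]
 [-0.1 -1. ]
 [-0.1 -0.9]
 [-0.8 -1. ]
 [-0.3  1.4]
 [ 0.1  1.4]
 [ 0.7  1.1]
 [-0.5 -0.5]
 [-0.3 -0.3]
 [-0.3  0.1]
 [-1.   1.1]
 [ 0.1 -0.5]
 [-0.6 -0.6]
 [ 0.5  1.3]
 [-0.3  0.5]]
handle [ 541.5 -171.6   93.9] seat [ 524.1 -168.1   45. ]
0.9999999999999997 rpy [2.793, 0.0, -1.765]
[[-1.   0.2  0. ]
 [ 0.2  1.   0. ]
 [-0.   0.  -1. ]]
[[-0.2 -0.9 -0.3]
 [-1.   0.2  0.1]
 [-0.   0.3 -0.9]]
[3.1415 0.     2.8948] [ 1.178   0.342   1.5241  0.      1.2754 -0.146 ]
```

```bash
cat >> h.py <<'E'
np.set_printoptions(precision=4,suppress=True)
def tool(traypos,yaw,lean):
    """TCP pose (p,R) for tray origin pose, lean front-down deg; TCP at tray (0,0,TZ)"""
    Rt=R.from_euler('z',yaw)*R.from_euler('y',-lean,degrees=True)
    Rm=Rt.as_matrix(); return Rm,np.c_[Rm[:,1],Rm[:,0],-Rm[:,2]]
def pose(tp,yaw,lean,pt,w):
    """TCP at tray point tp when tray point pt lies at world w"""
    Rm,Q=tool(None,yaw,lean); return np.array(w,float)+Rm@(np.array(tp,float)-np.array(pt,float)),Q
def plan(P,Q,P0=None,Q0=None,n=None):
    o=bot.get_obs()
    if P0 is None: P0=np.array(o['tool_pos'])
    if Q0 is None: Q0=R.from_euler('xyz',o['tcp_rot']).as_matrix()
    r=R.from_matrix(Q0.T@Q).as_rotvec(); D=Q0.T@(np.array(P)-P0)
    if n is None: n=int(max(np.ceil(np.linalg.norm(r)/0.145),np.ceil(np.linalg.norm(D)/45),1))
    M=sum(R.from_rotvec(r*k/n).as_matrix() for k in range(n))
    print(n,"x",np.r_[np.linalg.solve(M,D).round(2),(r/n).round(4)].tolist(),"| P",np.round(P,1))
E
python3 - <<'E'
from h import *
J=np.array([536.9,131.3])
yaw=.24;u=np.array([np.cos(yaw),np.sin(yaw)])
A=pose((0,0,33),yaw,0,(0,0,33),[*J,235]); plan(*A)
B=pose((0,0,33),yaw,50,(-24,0,4.5),[*(J+12*u),95]); plan(*B,*A)
E
```

```text
13 x [-44.97, 0.04, -0.64, 0.0, -0.0, 0.0834] | P [536.9 131.3 235. ]
7 x [-0.0, -4.79, 14.47, -0.1247, 0.0, -0.0] | P [542.3 132.6 131.7]
```

```bash
python3 -m jog '[[-45,0,0,0,0,0.0834],[-45,0,0,0,0,0.0834],[-45,0,0,0,0,0.0834],[-45,0,0,0,0,0.0834],[-45,0,0,0,0,0.0834],[-45,0,0,0,0,0.0834],[-45,0,0,0,0,0.0834],[-45,0,0,0,0,0.0834],[-45,0,0,0,0,0.0834],[-45,0,0,0,0,0.0834],[-45,0,0,0,0,0.0834],[-45,0,0,0,0,0.0834]]' 35
python3 -m jog '[[-45,0,0,0,0,0.0834],[0,-4.8,14.5,-0.125,0,0],[0,-4.8,14.5,-0.125,0,0],[0,-4.8,14.5,-0.125,0,0],[0,-4.8,14.5,-0.125,0,0],[0,-4.8,14.5,-0.125,0,0],[0,-4.8,14.5,-0.125,0,0],[0,-4.8,14.5,-0.125,0,0],[0,0,0,0,0,0],[0,0,0,0,0,0]]'
python3 -c "
from h import *
o=bot.get_obs();print(o['tool_pos'],o['tcp_rot'],o['joint_positions'])
J=np.array([536.9,131.3])
plan(*pose((0,0,33),.24,50,(-24,0,4.5),[*(J+12*np.array([np.cos(.24),np.sin(.24)])),95]))
"
```

```text
time: 2.3
tool_pos: [523.4, 171.6, 226.6]
tcp_rot: [3.141, -0.0, 1.891]
contact_force: [-0.4, 0.0, -0.6]
grip_width: 32.1
finger_force: 0.0
time: 3.3
tool_pos: [530.8, 136.8, 159.3]
tcp_rot: [2.522, -0.063, 1.861]
contact_force: [0.6, -0.5, -0.3]
grip_width: 32.1
finger_force: 0.0
[530.7539 136.7975 159.2791] [ 2.5216 -0.0626  1.8615] [-0.0226  0.2327  2.1088  0.8288  0.3138 -1.0277]
2 x [-4.23, -4.72, 13.74, -0.127, -0.0403, -0.0027] | P [542.3 132.6 131.7]
```

q5 runs into its limit when pouring towards the robot, so I'll pour sideways instead, with the tray front facing −y. I'll test that pose empty first.

```bash
python3 -c "
from h import *
J=np.array([536.9,131.3]);w=1.4;u=np.array([np.cos(w),np.sin(w)])
plan(*pose((0,0,33),w,50,(-24,0,4.5),[*(J+12*u),110]))
"
```

```text
8 x [-0.78, -0.54, 1.58, -0.0239, 0.0891, -0.1067] | P [537.9 136.8 146.7]
```

```bash
python3 -m jog '[[-0.8,-0.5,1.6,-0.024,0.089,-0.107],[-0.8,-0.5,1.6,-0.024,0.089,-0.107],[-0.8,-0.5,1.6,-0.024,0.089,-0.107],[-0.8,-0.5,1.6,-0.024,0.089,-0.107],[-0.8,-0.5,1.6,-0.024,0.089,-0.107],[-0.8,-0.5,1.6,-0.024,0.089,-0.107],[-0.8,-0.5,1.6,-0.024,0.089,-0.107],[-0.8,-0.5,1.6,-0.024,0.089,-0.107],[0,0,0,0,0,0],[0,0,0,0,0,0]]'
python3 -c "
from h import *
print(bot.get_obs()['joint_positions'])
J=np.array([536.9,131.3]);w=1.4;u=np.array([np.cos(w),np.sin(w)])
plan(*pose((0,0,33),w,50,(-24,0,4.5),[*(J+12*u),110]))
# then to the pre-grasp, 70 mm back along tray z
x,y,yaw=524.1,-168.1,-.1937
C=pose((0,0,160),yaw,-20,(0,0,0),[x,y,45]); plan(*C)
D=pose((0,0,35),yaw,-20,(0,0,0),[x,y,45]); plan(*D,*C)
"
```

```text
time: 4.3
tool_pos: [534.5, 136.2, 144.1]
tcp_rot: [2.298, -0.031, 2.87]
contact_force: [-0.9, -0.8, -0.1]
grip_width: 32.2
finger_force: 0.0
[-0.3533  0.5206  1.8586  0.9623  1.133  -2.24  ]
1 x [-2.96, 2.95, -0.67, -0.027, 0.0559, -0.0892] | P [537.9 136.8 146.7]
13 x [-21.69, -9.83, -11.61, 0.0716, -0.0315, 0.1163] | P [ 577.8 -178.6  195.4]
3 x [-0.0, -0.0, 41.67, 0.0, 0.0, 0.0] | P [ 535.8 -170.4   77.9]
```

```bash
python3 -m jog '[[-21.7,-9.8,-11.6,0.072,-0.032,0.116],[-21.7,-9.8,-11.6,0.072,-0.032,0.116],[-21.7,-9.8,-11.6,0.072,-0.032,0.116],[-21.7,-9.8,-11.6,0.072,-0.032,0.116],[-21.7,-9.8,-11.6,0.072,-0.032,0.116],[-21.7,-9.8,-11.6,0.072,-0.032,0.116],[-21.7,-9.8,-11.6,0.072,-0.032,0.116],[-21.7,-9.8,-11.6,0.072,-0.032,0.116],[-21.7,-9.8,-11.6,0.072,-0.032,0.116],[-21.7,-9.8,-11.6,0.072,-0.032,0.116],[-21.7,-9.8,-11.6,0.072,-0.032,0.116],[-21.7,-9.8,-11.6,0.072,-0.032,0.116]]' 40
cat > home.py <<'E'
import sys
from h import *
x,y,yaw=524.1,-168.1,-.1937
plan(*pose((0,0,float(sys.argv[1])),yaw,-20,(0,0,0),[x,y,45]))
print(bot.get_obs()['joint_positions'],bot.get_obs()['contact_force'])
E
python3 home.py 160
```

```text
time: 5.5
tool_pos: [586.9, -156.3, 185.5]
tcp_rot: [-2.871, -0.055, 1.476]
contact_force: [0.3, -0.3, 0.9]
grip_width: 36.9
finger_force: 0.0
1 x [-22.57, -9.7, -8.79, 0.0755, -0.0219, 0.1113] | P [ 577.8 -178.6  195.4]
[-0.3741  0.7003  1.0634 -0.0232  1.6531 -0.286 ] [ 0.3279 -0.3363  0.8923]
```

```bash
python3 -m jog '[[-11.3,-4.9,-4.4,0.038,-0.011,0.056],[-11.3,-4.9,-4.4,0.038,-0.011,0.056],[0,0,0,0,0,0],[0,0,0,0,0,0]]'
python3 home.py 85
python3 - <<'E'
from h import *
for n in("top","side"):
    cv2.imwrite(f"pics/{n}1.png",bot.capture(n)[:,:,::-1])
a=cv2.imread("pics/top1.png")[190:290,290:390]; b=cv2.imread("pics/side1.png")[215:335,280:380]
c=np.hstack([cv2.resize(a,(400,480),interpolation=2),cv2.resize(b,(400,480),interpolation=2)])
cv2.imwrite("pics/c1.png",c)
E
```

```text
time: 5.9
tool_pos: [578.0, -177.6, 194.6]
tcp_rot: [-2.794, -0.005, 1.383]
contact_force: [0.2, 0.3, -0.7]
grip_width: 36.6
finger_force: 0.0
2 x [-0.61, -0.2, 37.13, 0.0009, -0.0014, 0.0038] | P [ 552.6 -173.7  124.9]
[-0.3909  0.7374  0.9867 -0.0651  1.7586 -0.2055] [ 0.2311  0.2964 -0.6534]
```

View pics/c1.png

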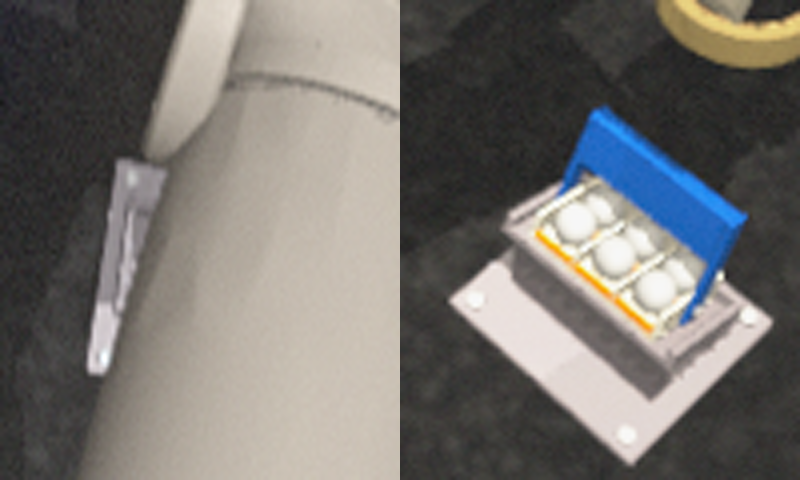

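The side view shows the tray undisturbed in its rest; the arm hides it from the top camera. I'll descend along the handle axis.

```bash
python3 -m jog '[[-0.6,-0.2,25,0.002,-0.002,0.008],[-0.6,-0.2,25,0,0,0],[0,0,25,0,0,0],[0,0,20,0,0,0],[0,0,12,0,0,0],[0,0,0,0,0,0],[0,0,0,0,0,0]]'
python3 home.py 35
python3 - <<'E'
from h import *
b=bot.capture("side")[:,:,::-1][205:325,290:410]
cv2.imwrite("pics/c2.png",cv2.resize(b,(600,600),interpolation=2))
E
```

```text
time: 6.7
tool_pos: [542.0, -172.3, 94.8]
tcp_rot: [-2.792, -0.001, 1.377]
contact_force: [0.1, 0.2, 0.5]
grip_width: 36.4
finger_force: 0.0
1 x [0.61, -0.23, 18.13, -0.0003, -0.0007, -0.0003] | P [ 535.8 -170.4   77.9]
[-0.4028  0.7525  1.2428 -0.0707  1.489  -0.1907] [0.1402 0.2304 0.5424]
```

View pics/c2.png

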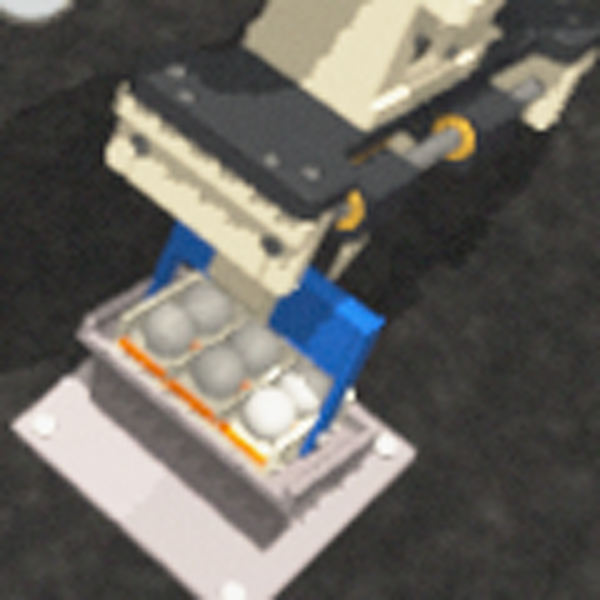

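The fingers straddle the blue bar near its middle. I'll go down the last 17 mm and close.

```bash
python3 -m jog '[[0.3,-0.1,9,0,0,0],[0.3,-0.1,8,0,0,0],[0,0,0,0,0,0],[0,0,0,0,0,0]]'
python3 home.py 35
python3 -m jog '[[0,0,0,0,0,0],[0,0,0,0,0,0],[0,0,0,0,0,0],[0,0,0,0,0,0],[0,0,0,0,0,0],[0,0,0,0,0,0],[0,0,0,0,0,0],[0,0,0,0,0,0]]' 0
python3 home.py 35
```

```text
time: 7.15
tool_pos: [535.5, -170.4, 78.0]
tcp_rot: [-2.79, -0.001, 1.376]
contact_force: [-0.0, -0.7, 0.7]
grip_width: 36.4
finger_force: 0.0
1 x [0.06, 0.36, -0.05, -0.0024, -0.0013, -0.0004] | P [ 535.8 -170.4   77.9]
[-0.4042  0.7605  1.2793 -0.0713  1.4467 -0.1887] [-0.0462 -0.7244  0.7061]
time: 7.95
tool_pos: [535.9, -170.6, 78.2]
tcp_rot: [-2.791, -0.001, 1.376]
contact_force: [2.2, -1.0, -1.0]
grip_width: 9.8
finger_force: 30.0
1 x [0.15, 0.07, 0.3, -0.0012, -0.001, -0.0005] | P [ 535.8 -170.4   77.9]
[-0.4042  0.7602  1.2788 -0.0713  1.4463 -0.1887] [ 2.2376 -1.0414 -1.0481]
```

```bash
python3 -m jog '[[0,0,-2,0,0,0],[0,0,-4,0,0,0],[0,0,-7,0,0,0],[0,0,-10,0,0,0],[0,0,-12,0,0,0],[0,0,-12,0,0,0],[0,0,-12,0,0,0],[0,0,-11,0,0,0],[0,0,-7,0,0,0],[0,0,-3,0,0,0],[0,0,0,0,0,0],[0,0,0,0,0,0]]'
python3 - <<'E'
from h import *
J=np.array([536.9,131.3]);w=1.4;u=np.array([np.cos(w),np.sin(w)])
# hover: lean -5, lip at z 110
H=pose((0,0,35),w,-5,(-24,0,4.5),[*(J+12*u),110]); plan(*H,n=24)
print(bot.get_obs()['contact_force'])
for L,n in((20,7),(0,0)):
    if n:
        B=pose((0,0,35),w,L,(-24,0,4.5),[*(J+12*u),82]); plan(*B,*H,n=12); print(B[0])
E
```

```text
time: 9.15
tool_pos: [562.3, -175.8, 152.9]
tcp_rot: [-2.79, -0.001, 1.376]
contact_force: [-0.2, 0.3, -3.4]
grip_width: 9.6
finger_force: 30.0
24 x [13.89, 7.97, -0.67, -0.0085, -0.0145, -0.065] | P [543.5 169.3 138.3]
[-0.1689  0.2805 -3.4259]
12 x [-0.0, -1.39, 1.48, -0.0364, -0.0, 0.0] | P [541.  155.1 118.9]
[540.9998 155.07   118.8691]
```

All six balls are aboard (3.4 N). I'll carry the tray to the jar.

```bash
python3 -m jog '[[4,2,-0.2,-0.002,-0.004,-0.016],[10,6,-0.5,-0.0065,-0.0105,-0.049],[13.9,8,-0.7,-0.0085,-0.0145,-0.065],[13.9,8,-0.7,-0.0085,-0.0145,-0.065],[13.9,8,-0.7,-0.0085,-0.0145,-0.065],[13.9,8,-0.7,-0.0085,-0.0145,-0.065],[13.9,8,-0.7,-0.0085,-0.0145,-0.065],[13.9,8,-0.7,-0.0085,-0.0145,-0.065],[13.9,8,-0.7,-0.0085,-0.0145,-0.065],[13.9,8,-0.7,-0.0085,-0.0145,-0.065],[13.9,8,-0.7,-0.0085,-0.0145,-0.065],[13.9,8,-0.7,-0.0085,-0.0145,-0.065]]'
python3 -m jog '[[13.9,8,-0.7,-0.0085,-0.0145,-0.065],[13.9,8,-0.7,-0.0085,-0.0145,-0.065],[13.9,8,-0.7,-0.0085,-0.0145,-0.065],[13.9,8,-0.7,-0.0085,-0.0145,-0.065],[13.9,8,-0.7,-0.0085,-0.0145,-0.065],[13.9,8,-0.7,-0.0085,-0.0145,-0.065],[13.9,8,-0.7,-0.0085,-0.0145,-0.065],[13.9,8,-0.7,-0.0085,-0.0145,-0.065],[13.9,8,-0.7,-0.0085,-0.0145,-0.065],[13.9,8,-0.7,-0.0085,-0.0145,-0.065],[13.9,8,-0.7,-0.0085,-0.0145,-0.065],[13.9,8,-0.7,-0.0085,-0.0145,-0.065]]'
python3 -m jog '[[10,6,-0.5,-0.0065,-0.0105,-0.049],[4,2,-0.2,-0.002,-0.004,-0.016],[0,0,0,0,0,0],[0,0,0,0,0,0]]'
python3 - <<'E'
from h import *
J=np.array([536.9,131.3]);w=1.4;u=np.array([np.cos(w),np.sin(w)])
print(bot.get_obs()['joint_positions'])
H=pose((0,0,35),w,-5,(-24,0,4.5),[*(J+12*u),110]); plan(*H)
B=pose((0,0,35),w,22,(-24,0,4.5),[*(J+12*u),82]); plan(*B,n=12)
print(bot.get_obs()['contact_force'])
r=bot.capture("top"); cv2.imwrite("pics/top3.png",r[:,:,::-1])
s=bot.capture("side")
cv2.imwrite("pics/c3.png",np.hstack([cv2.resize(r[160:310,140:290],(400,400),interpolation=2),cv2.resize(s[110:260,150:300],(400,400),interpolation=2)])[:,:,::-1])
E
```

```text
time: 10.35
tool_pos: [625.4, -14.3, 139.1]
tcp_rot: [-2.91, -0.057, 2.111]
contact_force: [-0.1, 1.2, -3.7]
grip_width: 9.7
finger_force: 30.0
time: 11.55
tool_pos: [554.9, 159.7, 139.0]
tcp_rot: [-3.045, -0.01, 2.909]
contact_force: [-0.7, 0.5, -4.0]
grip_width: 9.8
finger_force: 30.0
time: 11.95
tool_pos: [544.3, 169.5, 139.4]
tcp_rot: [-3.054, -0.0, 2.97]
contact_force: [-0.1, 0.1, -3.1]
grip_width: 9.9
finger_force: 30.0
[ 0.2131  0.5276  1.484  -0.0885  1.1646 -1.1498]
1 x [0.8, -0.23, 1.13, -0.0005, -0.0002, -0.0007] | P [543.5 169.3 138.3]
12 x [0.07, -1.56, 1.51, -0.0393, -0.0, -0.0001] | P [540.8 153.8 119.3]
[-0.0616  0.0804 -3.1063]
```

View pics/c3.png

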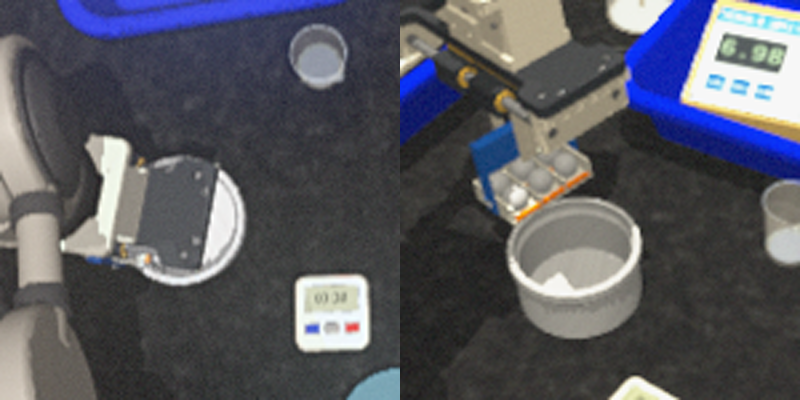

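The side view shows all six balls and the orange lip above the jar's far side, with the bystanders untouched. I'll lower and tilt to about 22°.

```bash
python3 -m jog '[[0.1,-1.6,1.5,-0.039,0,0],[0.1,-1.6,1.5,-0.039,0,0],[0.1,-1.6,1.5,-0.039,0,0],[0.1,-1.6,1.5,-0.039,0,0],[0.1,-1.6,1.5,-0.039,0,0],[0.1,-1.6,1.5,-0.039,0,0],[0.1,-1.6,1.5,-0.039,0,0],[0.1,-1.6,1.5,-0.039,0,0],[0,-1.6,1.5,-0.039,0,0],[0,-1.6,1.5,-0.039,0,0],[0,-1.6,1.5,-0.025,0,0],[0,-1.3,1.5,-0.015,0,0]]'
python3 -m jog '[[0,0,0,-0.007,0,0],[0,0,0,0,0,0],[0,0,0,0,0,0],[0,0,0,0,0,0]]'
cat > st.py <<'E'
from h import *
J=np.array([536.9,131.3]);w=1.4;u=np.array([np.cos(w),np.sin(w)])
o=bot.get_obs();Q=R.from_euler('xyz',o['tcp_rot']).as_matrix()
Rt=np.c_[Q[:,1],Q[:,0],-Q[:,2]]; lip=o['tool_pos']+Rt@np.array([-24,0,-30.5])
lean=np.degrees(np.arctan2(Rt[2,0],Rt[2,2]))
F=[]
for _ in range(4): bot.capture("side"); F.append(bot.get_obs()['contact_force'][2])
print("lean",lean.round(1),"lip",lip.round(1),"along",((lip[:2]-J)@u).round(1),"Fz",np.round(F,2))
E
python3 st.py
```

```text
time: 13.25
tool_pos: [540.8, 152.7, 119.2]
tcp_rot: [2.799, -0.0, 2.97]
contact_force: [0.6, -0.4, -3.2]
grip_width: 10.2
finger_force: 30.0
time: 13.65
tool_pos: [540.5, 154.0, 119.6]
tcp_rot: [2.792, 0.0, 2.971]
contact_force: [-0.3, -0.4, -3.2]
grip_width: 9.6
finger_force: 30.0
lean 20.0 lip [538.5 142.   82.8] along 10.9 Fz [-3.37 -3.86 -3.67 -3.43]
```

```bash
echo 'import sys; sys.exit(int(np.mean(F)>-2.95))' >> st.py
python3 -m jog '[[0,-0.27,-0.21,-0.0088,0,0],[0,-0.27,-0.21,-0.0088,0,0],[0,-0.27,-0.21,-0.0088,0,0],[0,-0.27,-0.21,-0.0088,0,0],[0,-0.27,-0.21,-0.0088,0,0],[0,-0.27,-0.21,-0.0088,0,0],[0,-0.27,-0.21,-0.0088,0,0],[0,-0.27,-0.21,-0.0088,0,0],[0,0,0,0,0,0],[0,0,0,0,0,0]]' >/dev/null && python3 st.py &&
python3 -m jog '[[0,-0.13,-0.1,-0.0044,0,0],[0,-0.13,-0.1,-0.0044,0,0],[0,-0.13,-0.1,-0.0044,0,0],[0,-0.13,-0.1,-0.0044,0,0],[0,-0.13,-0.1,-0.0044,0,0],[0,-0.13,-0.1,-0.0044,0,0],[0,-0.13,-0.1,-0.0044,0,0],[0,-0.13,-0.1,-0.0044,0,0],[0,0,0,0,0,0],[0,0,0,0,0,0]]' >/dev/null && python3 st.py &&
python3 -m jog '[[0,-0.13,-0.1,-0.0044,0,0],[0,-0.13,-0.1,-0.0044,0,0],[0,-0.13,-0.1,-0.0044,0,0],[0,-0.13,-0.1,-0.0044,0,0],[0,-0.13,-0.1,-0.0044,0,0],[0,-0.13,-0.1,-0.0044,0,0],[0,-0.13,-0.1,-0.0044,0,0],[0,-0.13,-0.1,-0.0044,0,0],[0,0,0,0,0,0],[0,0,0,0,0,0]]' >/dev/null && python3 st.py &&
python3 -m jog '[[0,-0.13,-0.1,-0.0044,0,0],[0,-0.13,-0.1,-0.0044,0,0],[0,-0.13,-0.1,-0.0044,0,0],[0,-0.13,-0.1,-0.0044,0,0],[0,-0.13,-0.1,-0.0044,0,0],[0,-0.13,-0.1,-0.0044,0,0],[0,-0.13,-0.1,-0.0044,0,0],[0,-0.13,-0.1,-0.0044,0,0],[0,0,0,0,0,0],[0,0,0,0,0,0]]' >/dev/null && python3 st.py
```

```text
lean 24.1 lip [538.4 141.7  82.5] along 10.5 Fz [-3.16 -3.92 -3.18 -3.91]
lean 26.1 lip [538.3 141.8  82.5] along 10.6 Fz [-2.97 -3.47 -2.69 -2.97]
lean 28.1 lip [538.4 141.9  82.5] along 10.7 Fz [-3.68 -2.83 -3.66 -3.97]
lean 30.1 lip [538.4 141.9  82.5] along 10.7 Fz [-2.95 -4.39 -2.98 -3.4 ]
```

```bash

python3 -m jog '[[0,-0.13,-0.1,-0.0044,0,0],[0,-0.13,-0.1,-0.0044,0,0],[0,-0.13,-0.1,-0.0044,0,0],[0,-0.13,-0.1,-0.0044,0,0],[0,-0.13,-0.1,-0.0044,0,0],[0,-0.13,-0.1,-0.0044,0,0],[0,-0.13,-0.1,-0.0044,0,0],[0,-0.13,-0.1,-0.0044,0,0],[0,0,0,0,0,0],[0,0,0,0,0,0]]' >/dev/null && python3 st.py &&
python3 -m jog '[[0,-0.13,-0.1,-0.0044,0,0],[0,-0.13,-0.1,-0.0044,0,0],[0,-0.13,-0.1,-0.0044,0,0],[0,-0.13,-0.1,-0.0044,0,0],[0,-0.13,-0.1,-0.0044,0,0],[0,-0.13,-0.1,-0.0044,0,0],[0,-0.13,-0.1,-0.0044,0,0],[0,-0.13,-0.1,-0.0044,0,0],[0,0,0,0,0,0],[0,0,0,0,0,0]]' >/dev/null && python3 st.py &&
python3 -m jog '[[0,-0.13,-0.1,-0.0044,0,0],[0,-0.13,-0.1,-0.0044,0,0],[0,-0.13,-0.1,-0.0044,0,0],[0,-0.13,-0.1,-0.0044,0,0],[0,-0.13,-0.1,-0.0044,0,0],[0,-0.13,-0.1,-0.0044,0,0],[0,-0.13,-0.1,-0.0044,0,0],[0,-0.13,-0.1,-0.0044,0,0],[0,0,0,0,0,0],[0,0,0,0,0,0]]' >/dev/null && python3 st.py
python3 - <<'E'
from h import *
s=bot.capture("side")
cv2.imwrite("pics/c4.png",cv2.resize(s[120:250,160:290],(600,600),interpolation=2)[:,:,::-1])
E
```

```text
lean 32.1 lip [538.4 142.   82.5] along 10.8 Fz [-3.52 -4.15 -3.64 -3.4 ]
lean 34.1 lip [538.4 142.   82.4] along 10.8 Fz [-3.79 -3.99 -2.95 -2.69]
lean 36.2 lip [538.4 142.1  82.4] along 10.9 Fz [-3.49 -3.59 -2.44 -3.14]
```

View pics/c4.png

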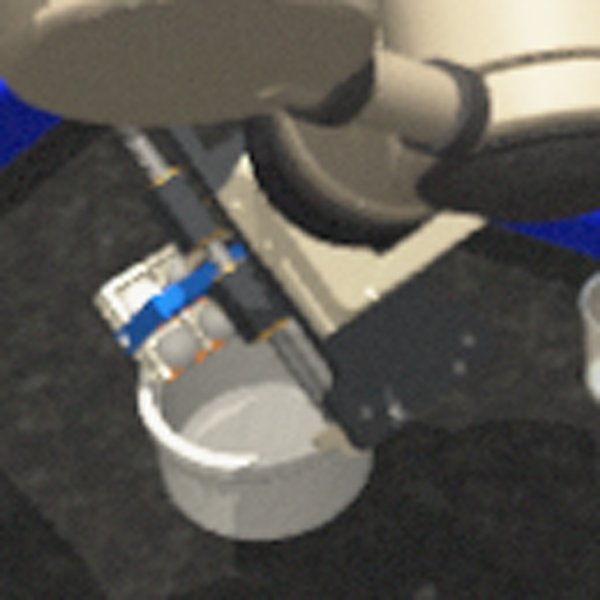

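At a lean of 36°, the two visible front balls are still behind the lip, which is over the jar mouth. The jar floor I can see is empty, so I'll carry on.

```bash

python3 -m jog '[[0,-0.13,-0.1,-0.0044,0,0],[0,-0.13,-0.1,-0.0044,0,0],[0,-0.13,-0.1,-0.0044,0,0],[0,-0.13,-0.1,-0.0044,0,0],[0,-0.13,-0.1,-0.0044,0,0],[0,-0.13,-0.1,-0.0044,0,0],[0,0,0,0,0,0],[0,0,0,0,0,0],[0,0,0,0,0,0]]' >/dev/null && python3 st.py &&
python3 -m jog '[[0,-0.13,-0.1,-0.0044,0,0],[0,-0.13,-0.1,-0.0044,0,0],[0,-0.13,-0.1,-0.0044,0,0],[0,-0.13,-0.1,-0.0044,0,0],[0,-0.13,-0.1,-0.0044,0,0],[0,-0.13,-0.1,-0.0044,0,0],[0,0,0,0,0,0],[0,0,0,0,0,0],[0,0,0,0,0,0]]' >/dev/null && python3 st.py &&
python3 -m jog '[[0,-0.13,-0.1,-0.0044,0,0],[0,-0.13,-0.1,-0.0044,0,0],[0,-0.13,-0.1,-0.0044,0,0],[0,-0.13,-0.1,-0.0044,0,0],[0,-0.13,-0.1,-0.0044,0,0],[0,-0.13,-0.1,-0.0044,0,0],[0,0,0,0,0,0],[0,0,0,0,0,0],[0,0,0,0,0,0]]' >/dev/null && python3 st.py
python3 - <<'E'
from h import *
s=bot.capture("side")
a=cv2.imread("pics/c4.png"); b=cv2.resize(s[120:250,160:290],(600,600),interpolation=2)[:,:,::-1]
cv2.imwrite("pics/c5.png",b)
d=cv2.absdiff(a,b).max(2)[400:520,180:330]; print("jar floor change",d.mean().round(1),(d>40).sum())
E
```

```text
lean 37.7 lip [538.4 142.2  82.4] along 11.0 Fz [-2.71 -2.61 -2.73 -3.17]
jar floor change 5.6 396
```

```bash
python3 st.py; python3 st.py
```

```text
lean 37.7 lip [538.4 142.2  82.4] along 11.0 Fz [-2.13 -3.46 -3.36 -3.08]
lean 37.7 lip [538.4 142.2  82.4] along 11.0 Fz [-2.93 -2.89 -2.45 -3.15]
```

View pics/c5.png

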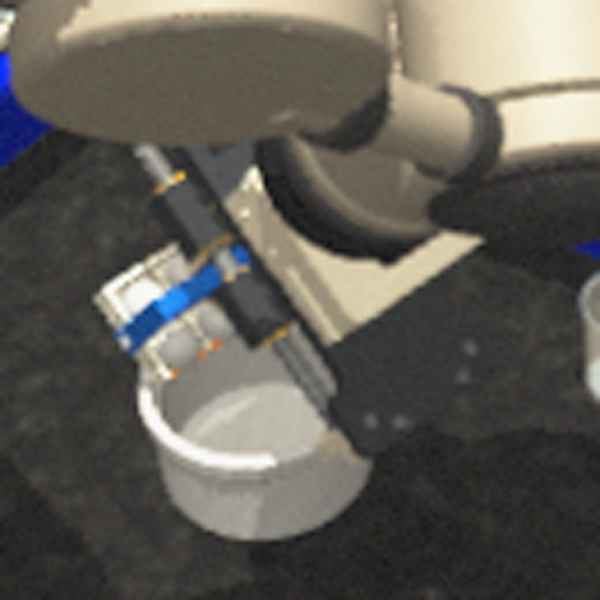

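The two visible front balls are still in, and the third lane is hidden behind the gripper. I'll go on in 1° steps with a tighter stop test.

```bash
sed -i 's/-2.95/-2.62/; s/range(4)/range(5)/' st.py
cat >> st.py <<'E'
E
cat > im.py <<'E'
from h import *
import sys
s=bot.capture("side"); a=cv2.imread("pics/c5.png"); b=cv2.resize(s[120:250,160:290],(600,600),interpolation=2)[:,:,::-1]
cv2.imwrite(sys.argv[1],b); d=cv2.absdiff(a,b).max(2)
c=int((d[385:460,190:320]>40).sum()); print("img: jar floor",c); sys.exit(int(c>600))
E
python3 -m jog '[[0,-0.13,-0.1,-0.0044,0,0],[0,-0.13,-0.1,-0.0044,0,0],[0,-0.13,-0.1,-0.0044,0,0],[0,-0.13,-0.1,-0.0044,0,0],[0,0,0,0,0,0],[0,0,0,0,0,0],[0,0,0,0,0,0]]' >/dev/null && python3 st.py && python3 im.py pics/d1.png &&
python3 -m jog '[[0,-0.13,-0.1,-0.0044,0,0],[0,-0.13,-0.1,-0.0044,0,0],[0,-0.13,-0.1,-0.0044,0,0],[0,-0.13,-0.1,-0.0044,0,0],[0,0,0,0,0,0],[0,0,0,0,0,0],[0,0,0,0,0,0]]' >/dev/null && python3 st.py && python3 im.py pics/d2.png &&
python3 -m jog '[[0,-0.13,-0.1,-0.0044,0,0],[0,-0.13,-0.1,-0.0044,0,0],[0,-0.13,-0.1,-0.0044,0,0],[0,-0.13,-0.1,-0.0044,0,0],[0,0,0,0,0,0],[0,0,0,0,0,0],[0,0,0,0,0,0]]' >/dev/null && python3 st.py && python3 im.py pics/d3.png &&
python3 -m jog '[[0,-0.13,-0.1,-0.0044,0,0],[0,-0.13,-0.1,-0.0044,0,0],[0,-0.13,-0.1,-0.0044,0,0],[0,-0.13,-0.1,-0.0044,0,0],[0,0,0,0,0,0],[0,0,0,0,0,0],[0,0,0,0,0,0]]' >/dev/null && python3 st.py && python3 im.py pics/d4.png; python3 im.py pics/d5.png; python3 -c "
from h import *
print(bot.get_obs()['time'],bot.get_obs()['joint_positions'])"
```

```text
lean 38.7 lip [538.4 142.2  82.4] along 11.0 Fz [-2.63 -3.66 -3.39 -2.84 -4.05]
img: jar floor 8
lean 39.7 lip [538.4 142.2  82.4] along 11.0 Fz [-3.41 -3.25 -2.91 -3.78 -2.9 ]
img: jar floor 14
lean 40.7 lip [538.4 142.3  82.4] along 11.1 Fz [-3.7  -3.78 -4.06 -3.28 -3.85]
img: jar floor 26
lean 41.7 lip [538.4 142.3  82.5] along 11.1 Fz [-2.91 -2.22 -2.57 -2.68 -1.78]
img: jar floor 40
27.85 [-0.2871  0.542   1.7996  0.8425  1.0875 -2.2065]
```

```bash
python3 st.py; python3 st.py
```

```text
lean 41.7 lip [538.5 142.3  82.5] along 11.1 Fz [-2.77 -1.74 -2.44 -2.89 -1.57]
lean 41.7 lip [538.4 142.3  82.4] along 11.1 Fz [-2.53 -1.99 -3.02 -2.09 -2.56]
```

View pics/d5.png

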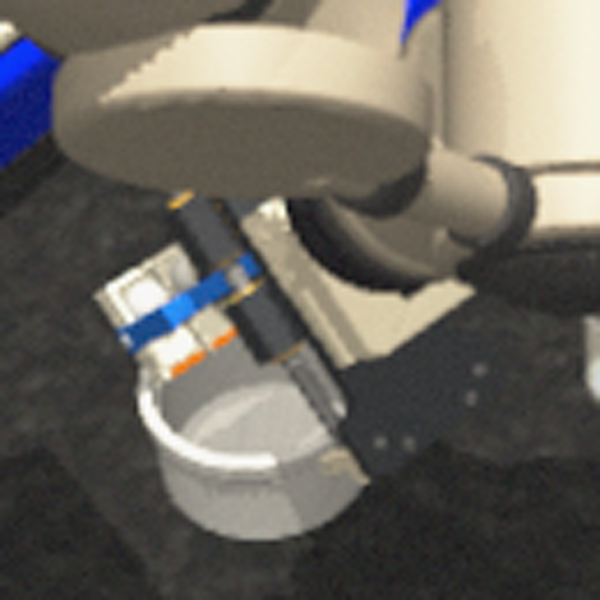

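The visible front pockets are empty, the visible back balls are still in place, and the load is 2.4 N, so exactly three balls have gone. I'll tilt back.

```bash
python3 -m jog '[[0,0.27,0.21,0.0088,0,0],[0,0.54,0.42,0.0175,0,0],[0,0.8,0.63,0.026,0,0],[0,1.07,0.84,0.035,0,0],[0,1.07,0.84,0.035,0,0],[0,1.07,0.84,0.035,0,0],[0,1.07,0.84,0.035,0,0],[0,1.07,0.84,0.035,0,0],[0,1.07,0.84,0.035,0,0],[0,1.07,0.84,0.035,0,0],[0,1.07,0.84,0.035,0,0],[0,1.07,0.84,0.035,0,0]]'
python3 -m jog '[[0,1.07,0.84,0.035,0,0],[0,1.07,0.84,0.035,0,0],[0,1.07,0.84,0.035,0,0],[0,1.07,0.84,0.035,0,0],[0,1.07,0.84,0.035,0,0],[0,1.07,0.84,0.035,0,0],[0,1.07,0.84,0.035,0,0],[0,1.07,0.84,0.035,0,0],[0,1.07,0.84,0.035,0,0],[0,1.07,0.84,0.035,0,0],[0,1.07,0.84,0.035,0,0],[0,0.54,0.42,0.0175,0,0]]'
python3 -m jog '[[0,0,-4,0,0,0],[0,0,-8,0,0,0],[0,0,-12,0,0,0],[0,0,-12,0,0,0],[0,0,-8,0,0,0],[0,0,-4,0,0,0],[0,0,0,0,0,0],[0,0,0,0,0,0]]'
python3 st.py
python3 - <<'E'
from h import *
s=bot.capture("side"); r=bot.capture("top")
cv2.imwrite("pics/c6.png",np.hstack([cv2.resize(r[170:300,150:280],(400,400),interpolation=2),cv2.resize(s[110:260,150:300],(400,400),interpolation=2)])[:,:,::-1])
x,y,yaw=524.1,-168.1,-.1937
# back above home, as after the lift (TCP 562.3,-175.8,152.9)
C=pose((0,0,35),yaw,-20,(0,0,35),[562.3,-175.8,152.9]); plan(*C,n=24)
print(bot.get_obs()['joint_positions'])
E
```

```text
time: 29.55
tool_pos: [540.3, 154.2, 119.9]
tcp_rot: [2.783, -0.0, 2.971]
contact_force: [-0.4, 0.6, -3.1]
grip_width: 10.0
finger_force: 30.0
time: 30.75
tool_pos: [542.6, 168.2, 112.4]
tcp_rot: [-3.099, -0.0, 2.971]
contact_force: [-0.0, -0.5, -2.5]
grip_width: 9.9
finger_force: 30.0
time: 31.55
tool_pos: [542.9, 169.3, 160.1]
tcp_rot: [-3.099, -0.001, 2.971]
contact_force: [-0.5, 1.2, -2.2]
grip_width: 9.9
finger_force: 30.0
lean -2.4 lip [538.6 144.4 130.6] along 13.2 Fz [-2.85 -2.54 -2.65 -2.97 -2.29]
24 x [-13.41, -8.73, 1.39, 0.0099, 0.0129, 0.0654] | P [ 562.3 -175.8  152.9]
[ 0.1896  0.4917  1.4811 -0.0423  1.1847 -1.1943]
```

View pics/c6.png

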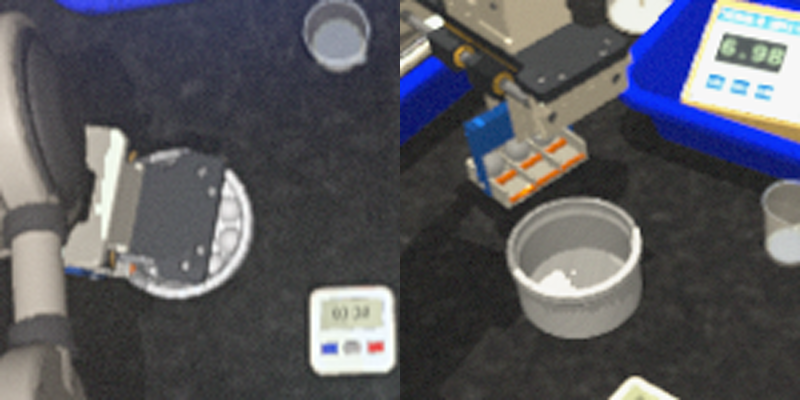

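All front pockets are empty, the back balls are still in, and balls show in the jar at its near side. I'll carry the tray home.

```bash
python3 -m jog '[[-3.4,-2.2,0.3,0.0025,0.003,0.016],[-10,-6.5,1,0.0075,0.01,0.049],[-13.4,-8.7,1.4,0.01,0.013,0.0654],[-13.4,-8.7,1.4,0.01,0.013,0.0654],[-13.4,-8.7,1.4,0.01,0.013,0.0654],[-13.4,-8.7,1.4,0.01,0.013,0.0654],[-13.4,-8.7,1.4,0.01,0.013,0.0654],[-13.4,-8.7,1.4,0.01,0.013,0.0654],[-13.4,-8.7,1.4,0.01,0.013,0.0654],[-13.4,-8.7,1.4,0.01,0.013,0.0654],[-13.4,-8.7,1.4,0.01,0.013,0.0654],[-13.4,-8.7,1.4,0.01,0.013,0.0654]]'
python3 -m jog '[[-13.4,-8.7,1.4,0.01,0.013,0.0654],[-13.4,-8.7,1.4,0.01,0.013,0.0654],[-13.4,-8.7,1.4,0.01,0.013,0.0654],[-13.4,-8.7,1.4,0.01,0.013,0.0654],[-13.4,-8.7,1.4,0.01,0.013,0.0654],[-13.4,-8.7,1.4,0.01,0.013,0.0654],[-13.4,-8.7,1.4,0.01,0.013,0.0654],[-13.4,-8.7,1.4,0.01,0.013,0.0654],[-13.4,-8.7,1.4,0.01,0.013,0.0654],[-13.4,-8.7,1.4,0.01,0.013,0.0654],[-13.4,-8.7,1.4,0.01,0.013,0.0654],[-13.4,-8.7,1.4,0.01,0.013,0.0654]]'
python3 -m jog '[[-10,-6.5,1,0.0075,0.01,0.049],[-3.4,-2.2,0.3,0.0025,0.003,0.016],[0,0,0,0,0,0],[0,0,0,0,0,0]]'
cat > ret.py <<'E'
import sys
from h import *
# grasp pose at home was P,Q; go to d mm above it along tray z, s mm towards front
d,s=float(sys.argv[1]),float(sys.argv[2])
Q=R.from_euler('xyz',[-2.791,-.001,1.376]).as_matrix(); P=np.array([535.9,-170.6,78.2])-Q[:,2]*d-Q[:,1]*s
plan(P,Q)
F=bot.get_obs()['contact_force']; print("F",F,"t",bot.get_obs()['time'])
E
python3 ret.py 40 0.5
```

```text
time: 33.1
tool_pos: [624.1, 16.3, 148.9]
tcp_rot: [-2.959, -0.065, 2.237]
contact_force: [0.3, 0.6, -2.6]
grip_width: 9.4
finger_force: 30.0
time: 34.3
tool_pos: [572.6, -164.1, 151.2]
tcp_rot: [-2.801, -0.009, 1.438]
contact_force: [0.8, 0.3, -2.4]
grip_width: 9.7
finger_force: 30.0
time: 34.7
tool_pos: [562.7, -174.9, 153.0]
tcp_rot: [-2.791, -0.001, 1.378]
contact_force: [-0.1, -0.2, -2.2]
grip_width: 9.8
finger_force: 30.0
1 x [-1.03, -0.24, 39.58, 0.0003, 0.001, 0.0013] | P [ 548.9 -173.2  115.9]
F [-0.0759 -0.2497 -2.2221] t 34.7
```

```bash
python3 -m jog '[[-0.5,0,5,0,0,0.001],[-0.5,0,10,0,0.001,0],[0,0,14,0,0,0],[0,0,14,0,0,0],[0,0,12,0,0,0],[0,0,8,0,0,0],[0,0,4,0,0,0],[0,0,2,0,0,0],[0,0,0,0,0,0],[0,0,0,0,0,0]]'
python3 ret.py 0 0.3
```

```text
time: 35.7
tool_pos: [539.2, -171.7, 88.7]
tcp_rot: [-2.792, -0.001, 1.375]
contact_force: [0.2, 0.0, -2.7]
grip_width: 10.1
finger_force: 30.0
1 x [0.45, 0.06, 11.09, 0.0008, 0.0002, -0.0008] | P [ 535.6 -170.5   78.3]
F [ 0.1588  0.0323 -2.6902] t 35.7
```

```bash
python3 -m jog '[[0.4,0,2,0,0,0],[0,0,2,0,0,0],[0,0,2,0,0,0],[0,0,1.5,0,0,0],[0,0,1,0,0,0],[0,0,1,0,0,0],[0,0,0.5,0,0,0],[0,0,0,0,0,0],[0,0,0,0,0,0]]'; python3 ret.py 0 0.3; python3 st.py|grep -o Fz.*
python3 -m jog '[[0,0,0.3,0,0,0],[0,0,0.3,0,0,0],[0,0,0,0,0,0],[0,0,0,0,0,0]]'; python3 st.py|grep -o Fz.*
```

```text
time: 36.6
tool_pos: [535.6, -170.5, 79.0]
tcp_rot: [-2.791, -0.001, 1.375]
contact_force: [-0.2, -0.3, -2.4]
grip_width: 9.9
finger_force: 30.0
1 x [-0.0, 0.28, 0.61, -0.0001, -0.0, -0.0008] | P [ 535.6 -170.5   78.3]
F [-0.1733 -0.3023 -2.3734] t 36.6
Fz [-3.37 -2.17 -1.95 -2.41 -1.98]
time: 37.25
tool_pos: [535.4, -170.5, 78.4]
tcp_rot: [-2.791, -0.001, 1.375]
contact_force: [0.6, 0.9, -1.9]
grip_width: 10.1
finger_force: 30.0
Fz [-1.78 -1.05 -1.23 -2.89 -1.32]
```

```bash
python3 -m jog '[[0,0,0.2,0,0,0],[0,0,0,0,0,0],[0,0,0,0,0,0]]'; python3 st.py|grep -o Fz.*
python3 -m jog '[[0,0,0.15,0,0,0],[0,0,0,0,0,0],[0,0,0,0,0,0]]'; python3 st.py|grep -o Fz.*
```

```text
time: 37.8
tool_pos: [535.4, -170.5, 78.4]
tcp_rot: [-2.791, -0.001, 1.375]
contact_force: [-0.4, 0.2, 0.9]
grip_width: 9.9
finger_force: 30.0
Fz [1.35 1.7  0.99 1.02 2.31]
time: 38.35
tool_pos: [535.4, -170.5, 78.4]
tcp_rot: [-2.791, -0.001, 1.375]
contact_force: [0.4, 0.4, 4.8]
grip_width: 9.8
finger_force: 30.0
Fz [6.05 4.88 5.64 5.78 4.56]
```

Seated. I'll ease off slightly and open.

```bash
python3 -m jog '[[0,0,-0.2,0,0,0],[0,0,0,0,0,0]]'
python3 -m jog '[[0,0,0,0,0,0],[0,0,0,0,0,0],[0,0,0,0,0,0],[0,0,0,0,0,0],[0,0,0,0,0,0],[0,0,0,0,0,0]]' 36
python3 -m jog '[[0,0,-4,0,0,0],[0,0,-10,0,0,0],[0,0,-20,0,0,0],[0,0,-30,0,0,0],[0,0,-35,0,0,0],[0,0,-35,0,0,0],[0,0,-20,0,0,0],[45,0,0,0,0,0],[45,0,0,0,0,0],[45,0,0,0,0,0],[45,0,0,0,0,0],[0,0,0,0,0,0]]'
python3 -m jog '[[45,0,0,0,0,0],[45,0,0,0,0,0],[45,0,0,0,0,0],[45,0,0,0,0,0],[45,0,0,0,0,0],[0,0,0,0,0,0],[0,0,0,0,0,0]]'
python3 - <<'E'
from h import *
s=bot.capture("side"); r=bot.capture("top")
cv2.imwrite("pics/c7.png",np.hstack([cv2.resize(r[150:300,170:390],(400,273),interpolation=2),cv2.resize(s[160:335,190:380],(400,368),interpolation=2)[:273]])[:,:,::-1]) if 0 else None
c=np.zeros((560,790,3),np.uint8); c[:273,:400]=cv2.resize(r[150:300,170:390],(400,273),interpolation=2); c[280:560,:320]=cv2.resize(r[215:285,300:380],(320,280),interpolation=2); c[:360,405:785]=cv2.resize(s[155:335,190:380],(380,360),interpolation=2)
cv2.imwrite("pics/c7.png",c[:,:,::-1])
E
```

```text
time: 38.8
tool_pos: [535.3, -170.5, 78.4]
tcp_rot: [-2.791, -0.001, 1.375]
contact_force: [0.1, 0.9, 4.8]
grip_width: 9.4
finger_force: 30.0
time: 39.4
tool_pos: [535.2, -170.4, 78.1]
tcp_rot: [-2.791, -0.001, 1.375]
contact_force: [-0.2, 0.6, 0.0]
grip_width: 32.5
finger_force: 0.0
time: 40.6
tool_pos: [622.7, 1.7, 223.8]
tcp_rot: [-2.792, -0.003, 1.382]
contact_force: [-0.2, -0.3, 0.7]
grip_width: 32.8
finger_force: 0.0
time: 41.3
tool_pos: [665.8, 217.1, 222.9]
tcp_rot: [-2.791, -0.0, 1.377]
contact_force: [-0.4, -0.5, -0.2]
grip_width: 32.9
finger_force: 0.0
```

View pics/c7.png

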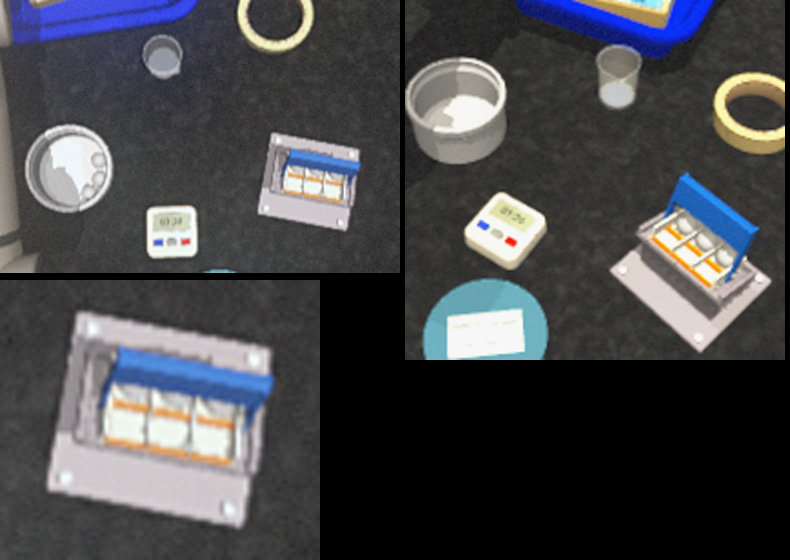

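The three balls are in the jar. The tray is home facing as before with its three back balls, the bystanders are unmoved and the arm is clear.

```bash
python3 -c "
from plant import bot
print(bot.close_job())"
```

```text
the job is handed in; nothing more can be done
None
```

Job handed in at about 41 s of robot time: the three front balls are in the jar, and the tray is back on its rest facing as before with its three back balls; in the final pictures the jar and the other things look unmoved.

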